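# Index the modelling turntable and hold a cradle against its sprung fence

### The arm

A 6-joint arm with a two-finger parallel gripper is mounted at the origin on the work surface. World frame = base frame: x ahead of the robot, y to its left, z up, the work surface at z = 0. Lengths are in m, angles in rad, forces in N, time in s.
With the tool pointing down it reaches from about 0.375 to 0.9 m from the base axis. Payload 3.1 kg.
Tool frame: the origin (TCP) lies midway between the tips of the shut fingers; the grasp point (between the pads) lies 19 mm behind it; x points along the fingers, z is the direction in which the jaws open and shut, and the axes are right-handed (so a half turn about x gives the same grasp; the last joint's range is limited). The gripper opens to 85 mm and grips with 20 to 120 N. Pads are 22 mm wide; open, the fingers measure 114 mm over their backs; the gripper's body (76 mm by 85 mm) begins 54 mm behind the grasp point. The pads swing forward as they close: fully open they stand 13 mm farther back than shut.
Start: joints at [0.922, 0.527, 1.433, -0, 1.181, -0.178], TCP at [0.283, 0.557, 0.231] pointing down, gripper open.
Joint ranges: [-3.08, 3.08], [-0.75, 2.2], [0.22, 2.44], [-1.43, 4.57], [0, 2.65], [-2.85, 2.85]. Speed limits (rad/s): [2.79, 2.79, 3.14, 3.14, 3.14, 3.14].

### API

Orientations are given as a unit quaternion [x, y, z, w].
In Python, from station import status, snapshot, camera_params, ticket gives the robot as it stands.
- The arm moves only by the tool arm_command, never from a script. Its argument "series" is a list that holds one entry, the list of rows, each a list of 4 numbers: the shift along the tool's x, y, z in mm, then the turn about the tool's x in rad. A call has 1 to 10 rows; each row shifts and turns the commanded pose from where the row before left it, along the tool's axes as they then stand; what a row does not reach is not made up. A row lasts 1/10 s, in which the tool goes at most 50 mm and 8.59 degrees, less where a joint would pass 70% of its speed; a pose out of reach is approached as far as the arm can. A call is refused whole if a number of a shift passes 50 or a number of a turn 0.15, either way. A call with a gripper value outside its range is refused whole. "jaw" is the opening in per cent of the stroke, from 0 (shut) to 100 (fully open), set as the call begins (left out, the last holds). The fingers move at their own pace and stop on an object; "force" is the grip in N (left out, the last holds). Time passes only in rows, so rows that do not move let the fingers close. It gives the time, the measured TCP pose, the force and the opening at its end, in the units of the state.
- status.sense(): the state, without advancing time (a new reading comes with each control period).
- snapshot(name): name is "scene" or "top"; returns the picture (400x640x3 uint8, red, green, blue); there is no depth.
- camera_params(name): a dict with "fovy" (degrees; the focal length in pixels is half the picture's height over the tangent of half this angle, whatever the lens; pixels are square), "cx", "cy" (the principal point, pixels), "extrinsics" (4x4, takes a point from camera to world coordinates). Camera axes: x right, y down, z forward; pixel columns grow to the right and rows downward; lengths in m; the calibration is good to about 2 mm. A picture is of the moment at which its call begins. camera_params takes no time and is no camera call.
- ticket.sign_off(): hands the job in, once; it reports no verdict.
The state is a dict: "t": time; "q": joint angles; "qd": joint speeds; "tau": joint torques, N m; "tcp_pos": TCP position; "tool_rot": TCP orientation; "force": force on the tool from outside, world axes, zero at the start; "ft_torque": the same for the moment, N m; "finger_gap": opening from 0.0 (shut) to 1.0 (fully open).
Only numpy, scipy, OpenCV 4.12 (cv2) and the standard library are available. Lean on these libraries where they do the work, as an engineer would, in place of code of your own. Each camera call takes 0.05 s, during which the arm holds its last target. There are 200 camera calls.

### The job

The model-building turntable is parked with its fence turned aside: lift its sprung index knob, swing the table clockwise (seen from above) to the single narrow notch and let the pin drop fully home. Then take the wooden U-shaped cradle and, keeping it upright on the deck or just clear of it, press one of its two broad flat sides squarely against the middle of the sprung fence with a steady push of about 8 newtons, as a third hand for the modeller who will screw it fast. Finish while still holding it pressed there, do not let go, and leave the other things on the bench where they are.

Things in the scene. Friction and masses are not known exactly. Their poses are not given: they have to be found in the camera images.
- base: fixed round dark steel base, 248 mm across, with a light index ring (88 to 116 mm from the centre, top 24 mm above the bench). Origin: centre of its underside, on the rotation axis. The ring has one narrow notch (11 mm wide, 12 deep) on the base's +y side, marked by a small steel tab on the rim outside it, and a wide parking gap from 0.78 to 1.72 rad counter-clockwise of that notch
- turntable (a joint): turn of the table on its base, rad, counter-clockwise positive; 0 = pin over the narrow notch (home). It starts parked at 0.9 to 1.5, where the pin sits in the wide gap and cannot leave it unless lifted. Light friction (0.08 N m) keeps it where it is left. Home the pin leaves a play of 0.015 rad
- deck (a point): centre of the table's flat round grey deck (172 mm across), on its top surface, 36 mm above the bench; turns with the table; at home its axes are those of the base. The fence lies towards its +x, the knob at its +y
- plunger (a joint): height of the sprung index plunger, m: 0 = pin fully down (in a gap or notch), 0.012 = pin riding on the ring, 0.020 = highest. It must be lifted over 0.011 to pass the ring; 0.015 is a good height. The spring pulls it down with 4 N when down, 8 N when up
- knob (a point): middle of the plunger's black upright round knob, 26 mm across and 32 mm tall, moving with the plunger; 102 mm from the rotation axis on the deck's +y side. With the plunger down this point is 66 mm above the bench, the knob spanning 50 to 82 mm; below it is a 22 mm boss up to 46 mm. Round: fingers that close along its path carry it best, else it may slip
- fence: sprung aluminium plate upright on the deck, 12 mm thick, 40 wide, 40 tall. Origin: bottom centre of its front face, 1 mm above the deck; unloaded it lies 28 mm from the deck centre along the deck's +x. The front looks to the deck's -x; pushed along +x it gives way by 0.8 N per mm from zero, up to 18 mm (10 mm is 8 N). Behind it a fixed 42 mm tall steel bracket
- cradle: wooden display cradle standing upright, U-shaped block with a saddle in its top, 36 mm along its x, 54 mm along its y (the grip width across the outer faces of the two horns), 48 mm tall, about 110 g. Origin: centre of its underside. The broad flat sides (54 mm wide) look along its x and -x, both alike. The solid foot is 22 mm high, above it the two horns, 11 mm thick each, at both ends of y
- sanding_block: bystander: cork sanding block lying flat, 36 x 70 x 27 mm (x, y, z); origin at the centre of its underside
- paint_jar: bystander: small upright glass paint jar, 42 mm across, 45 mm high; origin at the centre of its underside
- glue_bottle: bystander: upright amber glue bottle, 36 mm across, 85 mm high; origin at the centre of its underside
- thinner_jar: bystander: upright glass jar with a screw cap, 48 mm across, 60 mm high; origin at the centre of its underside
- magnifier: bystander: hand magnifier lying flat, lens rim 90 mm across, 10 mm high; origin at the lens centre; its handle runs 134 mm along its own -x
- pliers: bystander: pliers lying flat, about 150 mm long, 12 mm high; origin at the pivot; handles along its own -x
Mind the look-alikes: they are no part of the job. What is shaped like the cradle but green or turquoise is not meant.

How it is judged:
By the outcome, as a careful person would: the job done as asked, in the order asked, and still so for the second after the job is handed in, while the arm keeps its last pose, push and grip.
It also fails if it takes over 58 s, if anything falls off the work surface, if the arm or the gripper's body presses on something with over 40 N, if the wrist force passes 120 N, or if a joint passes its speed limit or range.

## Working session

There is one attempt and no reset: what is moved stays moved. The work goes in short steps, Python scripts to look and compute and a tool call to move; the robot and the scene stay as the last step left them, time stands still between calls to the robot, and variables do not carry over. Pictures are saved under pics/ and viewed, about 8 in all and at most 12, crops included, and the job is handed in when it is done.

Besides the shell and the picture viewer there is one more tool, called after "Call:" as a command line: name --argument value ..., lists and objects as JSON in quotes. arm_command: Moves the arm, as the interface text tells. Its arguments: {"type":"object","properties":{"series":{"type":"array"},"jaw":{"type":"number"},"force":{"type":"number"}},"required":["series"]}

```bash
mkdir -p pics
cat > h.py <<'E'
import numpy as np, cv2
from station import status, snapshot, camera_params, ticket
from scipy.spatial.transform import Rotation as R
def snap(n,f):
    im=snapshot(n); cv2.imwrite('pics/'+f,im[:,:,::-1]); return im
def ray(n,u,v):
    p=camera_params(n); E=np.array(p['extrinsics']); f=200/np.tan(np.radians(p['fovy'])/2)
    d=E[:3,:3]@np.array([(u-p['cx'])/f,(v-p['cy'])/f,1]); return E[:3,3],d
def onz(n,u,v,z):
    o,d=ray(n,u,v); return o+d*(z-o[2])/d[2]
def pix(n,P):
    p=camera_params(n); E=np.array(p['extrinsics']); f=200/np.tan(np.radians(p['fovy'])/2)
    c=E[:3,:3].T@(np.array(P)-E[:3,3]); return [round(float(x),1) for x in (p['cx']+f*c[0]/c[2],p['cy']+f*c[1]/c[2])]
E
python3 - <<'E'
from h import *
for n in('scene','top'):
    snap(n,n+'0.png'); p=camera_params(n); print(n,p['fovy'],p['cx'],p['cy'],np.round(p['extrinsics'],3).tolist())
s=status.sense(); print(s)
print(R.from_quat(s['tool_rot']).as_matrix().round(3))
E
```

```text
scene 45.40332190198927 315.2820400679277 201.92328857133108 [[0.473, 0.564, -0.677, 1.452], [0.881, -0.322, 0.347, -0.52], [-0.022, -0.76, -0.649, 0.96], [0.0, 0.0, 0.0, 1.0]]
top 42.96177021992449 326.64984613109397 204.42319904930295 [[-0.016, -0.994, 0.111, 0.341], [-1.0, 0.016, -0.007, -0.033], [0.005, -0.111, -0.994, 1.61], [0.0, 0.0, 0.0, 1.0]]
{'t': 0.1, 'q': array([ 9.22515832e-01,  5.28375602e-01,  1.43379579e+00, -1.92037444e-05,
        1.18141317e+00, -1.78519431e-01]), 'qd': array([ 7.92482618e-04, -1.27178113e-03, -2.89044030e-03, -5.95849354e-04,
       -7.51286976e-05, -9.11481997e-05]), 'tau': array([-5.58885713e-04, -4.43302739e+01, -1.78586054e+01, -2.75788161e-04,
        3.77730990e-03, -1.52431301e-05]), 'tcp_pos': array([0.28250563, 0.55676923, 0.23042313]), 'tool_rot': array([-0.37017152,  0.60328662,  0.36964787,  0.60197903]), 'force': array([ 0.03406934, -0.37396267,  0.12297473]), 'ft_torque': array([0.05625992, 0.05791317, 0.02532795]), 'finger_gap': 0.9992327678861589}
[[-0.001 -0.892  0.453]
 [-0.002  0.453  0.892]
 [-1.     0.    -0.002]]
```

View pics/scene0.png

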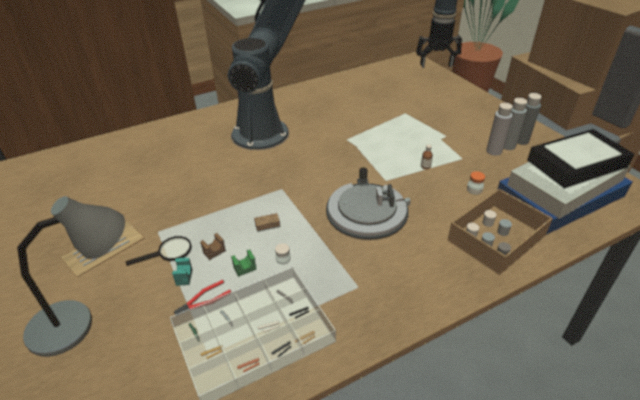

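View pics/top0.png

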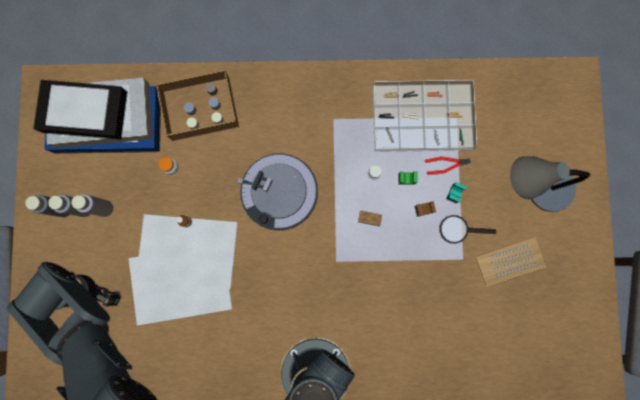

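Turntable at top (279,191), with its knob at about (263,219). Candidates for the cradle in the top view:
- brown U at (425,209), scene (213,245)
- green U at (408,178)
- turquoise U at (457,192)
- cork block at (370,218)

I choose the brown one and check it in a close crop.

Run:
```python
from h import *
t=cv2.imread('pics/top0.png'); s=cv2.imread('pics/scene0.png')
a=lambda im,x,y,w,h,k:cv2.resize(im[y:y+h,x:x+w],None,fx=k,fy=k,interpolation=cv2.INTER_CUBIC)
A=a(t,234,146,90,90,4.4444);B=a(t,400,185,50,50,8)
C=a(s,320,160,95,80,4.2105)[:200*2-64];D=a(s,190,222,50,42,8)
o=np.zeros((600,800,3),np.uint8)
A=cv2.resize(A,(400,400));B=cv2.resize(B,(300,300));C=cv2.resize(C,(400,337));D=cv2.resize(D,(300,252))
o=np.zeros((600,800,3),np.uint8);A=cv2.resize(A,(340,340));o[:340,:340]=A;o[:300,340:640]=B
C=cv2.resize(C,(310,260));o[340:600,:310]=C;o[340:592,340:640]=D
cv2.imwrite('pics/c0.png',o)
# base centre: predicted
for u,v in [(279,191)]: print(onz('top',u,v,.02))
# ring ellipse fit from light ring mask
hsv=cv2.cvtColor(t,cv2.COLOR_BGR2HSV)
roi=t[146:236,234:324]; print(roi[45,::6].tolist())
# brown cradle mask
m=((hsv[...,0]<18)&(hsv[...,1]>110)&(hsv[...,2]<150)).astype(np.uint8)
m[:, :395]=0;m[:195]=0;m[225:]=0;m[:,445:]=0
n,l,st,c=cv2.connectedComponentsWithStats(m);print(st.tolist(),c.tolist())
i=1+st[1:,4].argmax();r=cv2.minAreaRect(np.argwhere(l==i)[:,::-1].astype(np.float32));print(r)
for q in cv2.boxPoints(r): print(onz('top',*q,.045).round(3))
```

```text
[0.56427287 0.10587351 0.02      ]
[[78, 113, 141], [79, 86, 97], [177, 158, 153], [138, 124, 120], [134, 121, 116], [119, 109, 106], [135, 122, 116], [134, 122, 116], [136, 125, 119], [139, 127, 121], [137, 123, 118], [139, 126, 120], [132, 119, 113], [177, 157, 153], [75, 100, 124]]
[[0, 0, 640, 400, 255835], [416, 202, 19, 13, 165]] [[319.43195809799283, 199.49430296871031], [425.0, 208.33333333333334]]
((425.0317077636719, 208.3146209716797), (9.847867965698242, 17.251232147216797), 77.90524291992188)
[ 0.509 -0.319  0.045]
[ 0.52  -0.372  0.045]
[ 0.49  -0.377  0.045]
[ 0.479 -0.325  0.045]
```

View pics/c0.png

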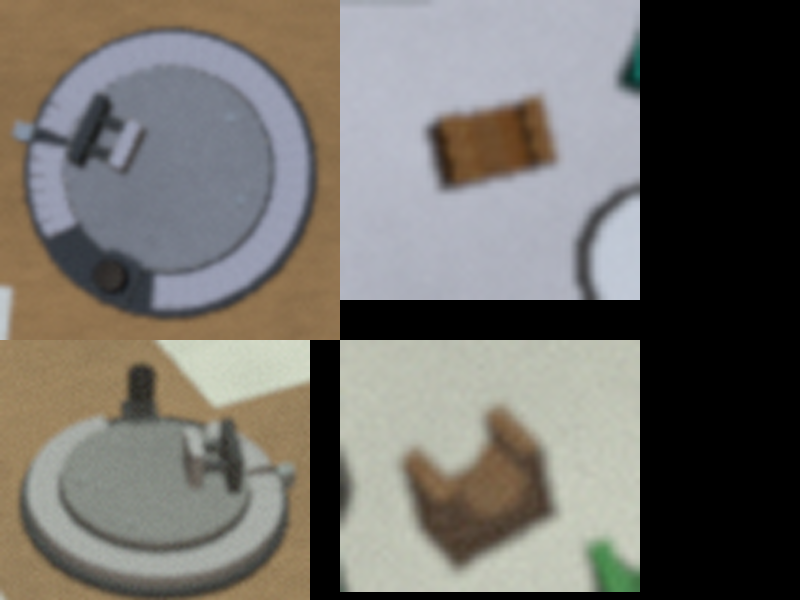

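The crop confirms the brown wooden U. The table is in the crop's left half, with the knob at about px (263,219), the tab at (240,181), and the fence looking away from the tab. Now a finer measurement.

```bash
cat > meas.py <<'E'
from h import *
from scipy.optimize import least_squares
def base(img):
    g=img.astype(int).mean(2); 
    P=[]
    c0=(279,191)
    m=(g>140)&(np.ptp(img.astype(int),axis=2)<45); m=m.astype(np.uint8)
    k=np.zeros_like(m);cv2.circle(k,c0,45,1,-1);m*=k
    up=cv2.resize(img[140:245,225:330],None,fx=8,fy=8,interpolation=cv2.INTER_CUBIC).astype(int)
    s=np.minimum(np.ptp(up,axis=2),255); gg=up.mean(2)
    def at(a,r):
        x=c0[0]+r*np.cos(a);y=c0[1]+r*np.sin(a);return x,y,gg[int((y-140+.5)*8),int((x-225+.5)*8)]
    for a in np.linspace(0,2*np.pi,180,endpoint=False):
        rr=np.arange(30,42,.1);v=np.array([at(a,r)[2] for r in rr])
        ok=np.where(v>130)[0]
        if len(ok)==0: continue
        x,y,_=at(a,rr[ok[-1]]);P.append(onz('top',x,y,.024)[:2])
    P=np.array(P)
    f=lambda p:np.hypot(P[:,0]-p[0],P[:,1]-p[1])-p[2]
    r=least_squares(f,[.564,.106,.116],loss='soft_l1',f_scale=.002)
    return r.x,len(P),np.median(abs(f(r.x)))
if __name__=='__main__':
    im=snap('top','top1.png'); b,n,e=base(im); print('base',b.round(4),n,e)
    g=im.astype(int).mean(2)
    # tab
    hsv=cv2.cvtColor(im,cv2.COLOR_RGB2HSV)
    sub=hsv[172:192,232:246]; print(sub[...,1].tolist()[3:15]); 
    # knob darkest blob
    d=(g<62).astype(np.uint8);d[:,:250]=0;d[:,275:]=0;d[:205]=0;d[232:]=0
    nn,l,st,c=cv2.connectedComponentsWithStats(d);print('knob',st[1:].tolist(),c[1:].round(1).tolist())
    for u,v in c[1:]:
        p=onz('top',u,v,.082)[:2]; q=p-b[:2];print(p.round(4),np.hypot(*q).round(4),np.degrees(np.arctan2(q[1],q[0])).round(1))
    p=onz('top',239.8,180.7,.02)[:2]-b[:2];print('tab',np.hypot(*p),np.degrees(np.arctan2(p[1],p[0])))
    # cradle: foreground vs paper by saturation
    m=((hsv[...,1]>70)).astype(np.uint8);m[:,:410]=0;m[:196]=0;m[222:]=0;m[:,440:]=0
    nn,l,st,c=cv2.connectedComponentsWithStats(m);i=1+st[1:,4].argmax();r=cv2.minAreaRect(np.argwhere(l==i)[:,::-1].astype(np.float32));print(r,st[i])
    for q in cv2.boxPoints(r): print(q,onz('top',*q,.048).round(3))
    big=cv2.resize(im[195:225,408:442,::-1],None,fx=20,fy=20,interpolation=cv2.INTER_CUBIC);cv2.imwrite('pics/c1.png',big)
E
python3 meas.py
```

```text
base [0.5656 0.1076 0.1151] 154 0.00025380214449882005
[[114, 113, 113, 113, 113, 115, 114, 115, 118, 113, 110, 104, 40, 27], [113, 114, 114, 112, 114, 114, 113, 113, 115, 114, 109, 89, 11, 30], [113, 112, 115, 114, 112, 103, 80, 84, 99, 103, 94, 53, 23, 32], [112, 114, 115, 115, 113, 82, 28, 19, 38, 45, 42, 5, 31, 36], [112, 114, 114, 111, 109, 64, 11, 32, 35, 31, 27, 31, 33, 34], [116, 115, 113, 111, 93, 33, 26, 42, 46, 44, 35, 31, 38, 36], [114, 115, 115, 110, 89, 25, 28, 43, 49, 46, 38, 35, 42, 45], [112, 117, 111, 113, 101, 62, 6, 29, 45, 48, 44, 39, 47, 53], [113, 114, 114, 117, 111, 104, 81, 42, 15, 23, 35, 42, 38, 43], [114, 115, 113, 114, 114, 114, 113, 108, 92, 22, 34, 36, 36, 34], [114, 113, 114, 111, 114, 111, 113, 111, 98, 11, 35, 36, 35, 37], [113, 113, 114, 115, 113, 115, 114, 109, 89, 8, 35, 35, 35, 33]]
knob [[250, 207, 23, 22, 269]] [[261.2, 218.0]]
[0.4744 0.1545] 0.1025 152.8
tab 0.12650195951199356 74.64121774271847
((425.0926513671875, 208.4016571044922), (10.268584251403809, 17.988759994506836), 77.00537872314453) [416 202  19  14 185]
[415.17413 205.42133] [ 0.509 -0.318  0.048]
[432.7022  201.37637] [ 0.52  -0.372  0.048]
[435.01117 211.38199] [ 0.489 -0.378  0.048]
[417.4831  215.42694] [ 0.477 -0.324  0.048]
```

View pics/c1.png

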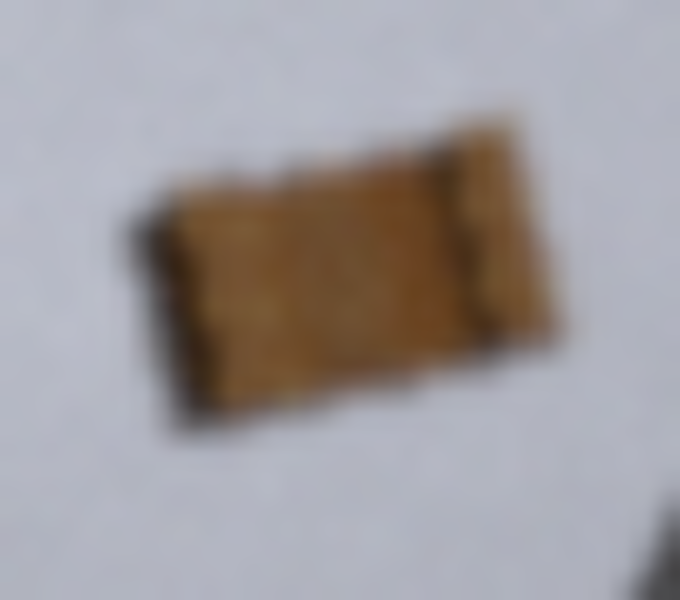

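```bash
cat >> h.py <<'E'
def plan(way):
    """way: list of (x,y,z,yawdeg,rows); prints rows mm/rad, tool frame, tool down"""
    s=status.sense();M=R.from_quat(s['tool_rot']).as_matrix();p=np.array(s['tcp_pos']);yaw=np.arctan2(M[1,2],M[0,2])
    print('at',p.round(4),'yaw',np.degrees(yaw).round(2),'tilt',M[:2,0].round(4),'q6',round(s['q'][5],2),'F',np.round(s['force'],2),'gap',round(s['finger_gap'],3),'t',s['t'])
    for x,y,z,a,n in way:
        a=yaw+(np.radians(a)-yaw+np.pi)%(2*np.pi)-np.pi; d=(np.array([x,y,z])-p)/n
        for i in range(n):
            y0=yaw+(a-yaw)*i/n; e=np.array([np.cos(y0),np.sin(y0)]); f=np.array([-e[1],e[0]])
            r=[-d[2]*1e3,d[:2]@f*1e3,d[:2]@e*1e3,-(a-yaw)/n]; print([round(float(v),3 if k==3 else 1) for k,v in enumerate(r)])
        p=np.array([x,y,z]);yaw=a
E
python3 - <<'E'
from h import *
p=onz('top',262.7,218,.082)[:2]-[.5656,.1076];print(p,np.hypot(*p),np.degrees(np.arctan2(p[1],p[0])))
plan([(.4764,.1571,.20,61,10),(.4764,.1571,.047,61,5)])
c=[onz('top',*q,.048)[:2] for q in [(416.0,204.0),(418.25,215.25),(433.5,200.0),(435.5,211.5)]];print(np.round(c,4),np.mean(c,0))
E
```

```text
[-0.0913982   0.04245658] 0.1007779344610784 155.0840373515205
at [0.2826 0.5569 0.2306] yaw 63.08 tilt [-0.001  -0.0014] q6 -0.18 F [-0.37  0.55  0.14] gap 0.998 t 0.15
[3.1, -35.4, -26.9, 0.004]
[3.1, -35.5, -26.7, 0.004]
[3.1, -35.6, -26.6, 0.004]
[3.1, -35.7, -26.5, 0.004]
[3.1, -35.8, -26.4, 0.004]
[3.1, -35.9, -26.2, 0.004]
[3.1, -36.0, -26.1, 0.004]
[3.1, -36.1, -26.0, 0.004]
[3.1, -36.1, -25.8, 0.004]
[3.1, -36.2, -25.7, 0.004]
[30.6, 0.0, 0.0, 0.0]
[30.6, 0.0, 0.0, 0.0]
[30.6, 0.0, 0.0, 0.0]
[30.6, 0.0, 0.0, 0.0]
[30.6, 0.0, 0.0, 0.0]
[[ 0.5131 -0.3202]
 [ 0.478  -0.3259]
 [ 0.5247 -0.3749]
 [ 0.4888 -0.3797]] [ 0.50112647 -0.3501971 ]
```

Call:
arm_command --series '[[[3,-35.4,-27.2,0],[3,-35.4,-27.2,0],[3,-35.4,-27.2,0],[3,-35.4,-27.2,0],[3,-35.4,-27.2,0],[3,-35.4,-27.2,0],[3,-35.4,-27.2,0],[3,-35.4,-27.2,0],[3,-35.4,-27.2,0],[3,-35.4,-27.2,0]]]' --jaw 100

```text
t: 1.15
tcp_pos: [0.4759, 0.1528, 0.2011]
tool_rot: [-0.37, 0.603, 0.37, 0.603]
force: [1.1, 0.0, 0.1]
finger_gap: 0.996
```

Call:
arm_command --series '[[[0,0,0,0],[0,0,0,0]]]'

```text
t: 1.35
tcp_pos: [0.4755, 0.1536, 0.201]
tool_rot: [-0.369, 0.603, 0.369, 0.603]
force: [-0.0, 0.0, 0.1]
finger_gap: 0.999
```

Run:
```python
from h import *
plan([(.4747,.1539,.10,63,3),(.4747,.1539,.048,63,3)])
im=snap('top','t2.png');s2=snap('scene','s2.png')
a=cv2.resize(im[140:260,210:340,::-1],(520,480));b=cv2.resize(s2[110:260,310:450,::-1],(280,300))
o=np.zeros((480,800,3),np.uint8);o[:,:520]=a;o[:300,520:]=b;cv2.imwrite('pics/c2.png',o)
```

```text
at [0.4755 0.1536 0.201 ] yaw 62.91 tilt [-0.001   0.0003] q6 -1.01 F [-0.    0.01  0.08] gap 0.999 t 1.35
[33.7, 0.3, -0.0, -0.001]
[33.7, 0.3, -0.0, -0.001]
[33.7, 0.3, -0.0, -0.001]
[17.3, 0.0, 0.0, -0.0]
[17.3, 0.0, 0.0, -0.0]
[17.3, 0.0, 0.0, -0.0]
```

View pics/c2.png

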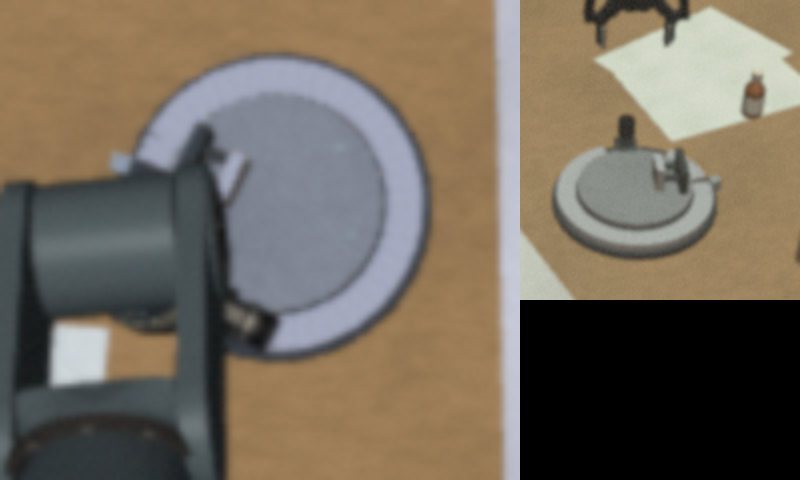

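Run:
```python
from h import *
for a in (149,151,153,155):
  t=np.radians(a);p=[.5656+.102*np.cos(t),.1076+.102*np.sin(t)]
  print(a,pix('scene',p+[.066]),pix('scene',p+[.082]),pix('top',p+[.082]))
im=cv2.imread('pics/s2.png');g=im.mean(2)[164:186,352:376].astype(int);print(g)
```

```text
149 [366.8, 173.3] [367.1, 169.2] [259.4, 216.7]
151 [365.6, 173.3] [365.9, 169.2] [260.4, 217.3]
153 [364.5, 173.4] [364.7, 169.2] [261.4, 217.8]
155 [363.3, 173.4] [363.6, 169.2] [262.5, 218.3]
[[123 125 125 125 126 126 127 128 127 128 129 131 124 128 132 127 127 130
  141 160 181 198 201 201]
 [121 128 127 130 125 129 126 127 129 129 130 127 131 130 129 126 130 128
  129 140 162 184 201 204]
 [127 124 122 125 125 128 130 128 127 122 115 115 115 122 124 127 131 128
  130 131 141 165 191 200]
 [125 125 123 125 129 128 125 119 110  93  88  91  93 101 112 125 130 132
  129 128 132 146 170 195]
 [126 130 129 130 131 131 124 108  83  63  60  59  59  71  93 111 129 132
  132 131 134 136 153 179]
 [128 132 128 133 129 126 118  95  58  55  50  57  45  55  70  99 121 131
  132 129 129 129 140 164]
 [133 127 129 128 130 129 116  84  51  51  49  48  47  49  61  89 120 133
  128 130 126 131 129 144]
 [126 129 129 125 129 124 114  83  56  44  49  47  55  47  55  86 116 127
  133 133 129 127 129 128]
 [129 128 126 129 126 124 111  77  51  46  48  48  50  51  55  92 116 130
  128 130 129 129 124 
[... 618 characters left out ...]
30 129 126 116  95  81  70  60  57  47  58  49  58  74  93 120 131
  133 133 132 130 133 128]
 [127 129 130 131 118  87  74  70  58  60  58  59  60  62  74  88 107 126
  130 128 130 134 133 134]
 [129 128 129 128 117  88  76  70  62  61  59  56  63  60  71  87 108 128
  130 138 133 133 133 131]
 [131 128 130 125 114  91  78  78  61  60  56  66  62  64  72  86 104 120
  121 126 125 128 123 133]
 [131 120 115 112  98  87  82  75  76  72  74  67  70  77  80  90  98 109
  114 106 109 108 117 119]
 [133 110  95  96  96  92  90  85  79  82  86  83  86  91  88  93 100 109
  108 103  98 101  99 108]
 [144 116 101 105 110 111 113 109 102 100  98 102 111 109 112 109 118 124
  121 118 117 117 113 107]]
```

The scene view puts the knob at column 363, so the table is at about 155°. I shift 4 mm and descend.

Call:
arm_command --series '[[[30,0.7,-3.6,-0.035],[40,0,0,0],[40,0,0,0],[25,0,0,0],[18,0,0,0],[0,0,0,0],[0,0,0,0]]]'

```text
t: 2.15
tcp_pos: [0.4727, 0.1528, 0.0485]
tool_rot: [-0.381, 0.596, 0.381, 0.596]
force: [-0.2, -0.5, 0.9]
finger_gap: 0.998
```

Call:
arm_command --series '[[[0,0,0,0],[0,0,0,0],[0,0,0,0],[0,0,0,0],[0,0,0,0],[0,0,0,0],[0,0,0,0],[0,0,0,0]]]' --jaw 0 --force 50

```text
t: 2.95
tcp_pos: [0.4734, 0.1516, 0.0491]
tool_rot: [-0.38, 0.596, 0.38, 0.596]
force: [-2.2, 0.0, 6.1]
finger_gap: 0.293
```

```bash
python3 -c "
from h import *
plan([])"
```

```text
at [0.4734 0.1516 0.0491] yaw 65.06 tilt [0.0009 0.0002] q6 -1.05 F [-2.23  0.01  6.12] gap 0.293 t 2.95
```

Call:
arm_command --series '[[[-4,0,0,0],[-5,0,0,0],[-6,0,0,0],[0,0,0,0],[0,0,0,0]]]'

```text
t: 3.45
tcp_pos: [0.4733, 0.1515, 0.0632]
tool_rot: [-0.38, 0.596, 0.38, 0.596]
force: [2.2, 0.0, -8.4]
finger_gap: 0.286
```

Call:
arm_command --series '[[[0,-0.5,10.2,0.1],[0,-0.5,10.2,0.1],[0,-0.5,10.2,0.1],[0,-0.5,10.2,0.1],[0,-0.5,10.2,0.1],[0,0,0,0]]]'

```text
t: 4.05
tcp_pos: [0.5062, 0.1903, 0.0629]
tool_rot: [-0.222, 0.671, 0.221, 0.672]
force: [3.0, -5.9, -8.3]
finger_gap: 0.29
```

```bash
cat >> h.py <<'E'
def arc():
    plan([]);p=np.array(status.sense()['tcp_pos'])[:2]-[.5656,.1076];print('r',np.hypot(*p).round(4),'phi',np.degrees(np.arctan2(p[1],p[0])).round(2))
E
python3 -c "
from h import *
arc()"
```

```text
at [0.5062 0.1903 0.0629] yaw 36.44 tilt [ 0.0009 -0.0013] q6 -0.48 F [ 2.96 -5.9  -8.25] gap 0.29 t 4.05
r 0.1018 phi 125.68
```

Call:
arm_command --series '[[[0,-0.6,10.2,0.1],[0,-0.6,10.2,0.1],[0,-0.6,10.2,0.1],[0,-0.6,10.2,0.1],[0,-0.6,10.2,0.1],[0,-0.6,10.2,0.1],[0,-0.6,10.2,0.1],[0,0,0,0]]]'

```text
t: 4.85
tcp_pos: [0.5722, 0.2082, 0.0622]
tool_rot: [0.022, 0.708, -0.023, 0.706]
force: [-0.3, -3.7, -8.0]
finger_gap: 0.289
```

```bash
python3 -c "
from h import *
arc()"
```

```text
at [0.5722 0.2082 0.0622] yaw -3.64 tilt [-0.0025 -0.0023] q6 0.23 F [-0.28 -3.67 -7.98] gap 0.289 t 4.85
r 0.1009 phi 86.25
```

Call:
arm_command --series '[[[0,-0.3,7.3,0.07],[0,-0.3,7.3,0.07],[1,0,0,0],[1,0,0,0],[0,0,0,0]]]'

```text
t: 5.35
tcp_pos: [0.5855, 0.2063, 0.0603]
tool_rot: [0.07, 0.705, -0.072, 0.703]
force: [1.1, -6.5, -7.1]
finger_gap: 0.289
```

```bash
python3 -c "
from h import *
arc()"
```

```text
at [0.5855 0.2063 0.0603] yaw -11.5 tilt [-0.0031 -0.0027] q6 0.36 F [ 1.13 -6.51 -7.12] gap 0.289 t 5.35
r 0.1007 phi 78.62
```

Call:
arm_command --series '[[[1,-0.5,0,0],[0.5,-0.5,0,0],[0,0,0,0]]]'

```text
t: 5.65
tcp_pos: [0.5855, 0.2063, 0.0595]
tool_rot: [0.071, 0.704, -0.072, 0.703]
force: [-0.3, -5.4, -6.2]
finger_gap: 0.287
```

Call:
arm_command --series '[[[1,0,0,0],[0,0,0,0]]]'

```text
t: 5.85
tcp_pos: [0.5856, 0.2063, 0.0592]
tool_rot: [0.071, 0.704, -0.072, 0.703]
force: [-1.9, -5.2, -1.3]
finger_gap: 0.289
```

Call:
arm_command --series '[[[0,0,2,0.02],[0,0,2,0.02],[0,0,0,0]]]'

```text
t: 6.15
tcp_pos: [0.5898, 0.2053, 0.0585]
tool_rot: [0.085, 0.703, -0.086, 0.701]
force: [0.4, -5.6, -7.6]
finger_gap: 0.29
```

Call:
arm_command --series '[[[0,0,1,0.01],[0,0,0,0]]]'

```text
t: 6.35
tcp_pos: [0.5906, 0.2051, 0.0583]
tool_rot: [0.089, 0.702, -0.09, 0.701]
force: [-0.3, -6.4, -6.2]
finger_gap: 0.291
```

Call:
arm_command --series '[[[0,0,1,0.01],[0,0,0,0]]]'

```text
t: 6.55
tcp_pos: [0.5916, 0.2048, 0.0583]
tool_rot: [0.092, 0.702, -0.093, 0.7]
force: [-0.5, -6.1, -7.4]
finger_gap: 0.286
```

Call:
arm_command --series '[[[2,0,0,0],[1,0,0,0],[0,0,0,0]]]'

```text
t: 6.85
tcp_pos: [0.5915, 0.2049, 0.0553]
tool_rot: [0.092, 0.702, -0.093, 0.7]
force: [-0.9, -5.9, -6.3]
finger_gap: 0.289
```

```bash
python3 -c "
from h import *
arc()"
```

```text
at [0.5915 0.2049 0.0553] yaw -15.06 tilt [-0.0024 -0.0015] q6 0.42 F [-0.86 -5.91 -6.27] gap 0.289 t 6.85
r 0.1007 phi 75.07
```

Call:
arm_command --series '[[[2,0,0,0],[2,0,0,0],[2,0,0,0],[0,0,0,0]]]'

```text
t: 7.25
tcp_pos: [0.5916, 0.2049, 0.0495]
tool_rot: [0.092, 0.702, -0.093, 0.7]
force: [-1.3, -5.6, -4.1]
finger_gap: 0.285
```

Call:
arm_command --series '[[[1,0,0,0],[1,0,0,0],[0,0,0,0]]]'

```text
t: 7.55
tcp_pos: [0.5921, 0.2048, 0.0492]
tool_rot: [0.092, 0.701, -0.093, 0.701]
force: [-1.1, -7.1, 2.6]
finger_gap: 0.286
```

Call:
arm_command --series '[[[0,0,0,0],[0,0,0,0],[0,0,0,0],[0,0,0,0],[0,0,0,0]]]' --jaw 100

```text
t: 8.05
tcp_pos: [0.5928, 0.206, 0.0479]
tool_rot: [0.093, 0.701, -0.093, 0.701]
force: [0.6, 0.7, -0.1]
finger_gap: 0.997
```

Call:
arm_command --series '[[[-25,0,0,0],[-40,0,0,0],[-40,0,0,0],[-40,0,0,0],[0,0,0,0]]]'

```text
t: 8.55
tcp_pos: [0.5967, 0.2066, 0.1994]
tool_rot: [0.094, 0.696, -0.091, 0.705]
force: [1.7, 0.3, 0.3]
finger_gap: 0.999
```

Run:
```python
from h import *
c=np.array([.5011,-.3502])
plan([(.5011,-.3502,.18,-78,12),(.5011,-.3502,.006,-78,5)])
```

```text
at [0.5967 0.2066 0.1994] yaw -15.11 tilt [0.0133 0.0024] q6 0.42 F [1.71 0.34 0.28] gap 0.999 t 8.55
[1.6, -46.9, 4.4, 0.091]
[1.6, -46.3, 8.7, 0.091]
[1.6, -45.3, 12.9, 0.091]
[1.6, -43.9, 16.9, 0.091]
[1.6, -42.2, 20.9, 0.091]
[1.6, -40.1, 24.6, 0.091]
[1.6, -37.7, 28.2, 0.091]
[1.6, -35.0, 31.5, 0.091]
[1.6, -31.9, 34.6, 0.091]
[1.6, -28.6, 37.4, 0.091]
[1.6, -25.1, 39.8, 0.091]
[1.6, -21.4, 42.0, 0.091]
[34.8, 0.0, 0.0, -0.0]
[34.8, 0.0, 0.0, -0.0]
[34.8, 0.0, 0.0, -0.0]
[34.8, 0.0, 0.0, -0.0]
[34.8, 0.0, 0.0, -0.0]
```

Call:
arm_command --series '[[[2,-47,4.4,0.09],[2,-46,8.7,0.09],[2,-45,13,0.09],[2,-44,17,0.09],[2,-42,21,0.09],[2,-40,24.6,0.09],[2,-38,28,0.09],[2,-35,31.5,0.09],[2,-32,34.6,0.09],[0,0,0,0]]]'

```text
t: 9.55
tcp_pos: [0.523, -0.218, 0.174]
tool_rot: [0.364, 0.605, -0.365, 0.607]
force: [0.6, 0.3, 0.1]
finger_gap: 1.005
```

Run:
```python
from h import *
plan([(.5011,-.3502,.18,-78,4),(.5011,-.3502,.006,-78,5)])
```

```text
at [ 0.523 -0.218  0.174] yaw -61.98 tilt [ 0.0008 -0.0024] q6 0.49 F [0.62 0.3  0.09] gap 1.005 t 9.55
[-1.5, -20.3, 26.6, 0.07]
[-1.5, -18.4, 28.0, 0.07]
[-1.5, -16.4, 29.2, 0.07]
[-1.5, -14.4, 30.3, 0.07]
[34.8, 0.0, 0.0, -0.0]
[34.8, 0.0, 0.0, -0.0]
[34.8, 0.0, 0.0, -0.0]
[34.8, 0.0, 0.0, -0.0]
[34.8, 0.0, 0.0, -0.0]
```

Call:
arm_command --series '[[[0,-20,26.6,0.07],[0,-18,28,0.07],[0,-16,29,0.07],[0,-14,30,0.07],[30,0,0,0],[30,0,0,0],[0,0,0,0],[0,0,0,0]]]' --jaw 95

```text
t: 10.35
tcp_pos: [0.5038, -0.3423, 0.1142]
tool_rot: [0.443, 0.552, -0.443, 0.551]
force: [-0.0, -0.7, 0.9]
finger_gap: 0.951
```

Run:
```python
from h import *
plan([(.5011,-.3502,.007,-78,4)])
im=snap('top','t3.png');s2=snap('scene','s3.png')
r=lambda im,x,y,w,h,W,H:cv2.resize(im[y:y+h,x:x+w,::-1],(W,H),interpolation=cv2.INTER_CUBIC)
o=np.zeros((600,800,3),np.uint8);o[:360,:400]=r(im,230,146,100,90,400,360);o[:360,400:]=r(s2,320,150,100,90,400,360);o[360:,:320]=r(s2,160,190,120,90,320,240);o[360:,400:720]=r(im,380,170,120,90,320,240);cv2.imwrite('pics/c3.png',o)
```

```text
at [ 0.5038 -0.3423  0.1142] yaw -77.53 tilt [-0.0015  0.0018] q6 0.57 F [-0.04 -0.69  0.87] gap 0.951 t 10.35
[26.8, -1.1, 1.8, 0.002]
[26.8, -1.1, 1.8, 0.002]
[26.8, -1.1, 1.8, 0.002]
[26.8, -1.1, 1.8, 0.002]
```

View pics/c3.png

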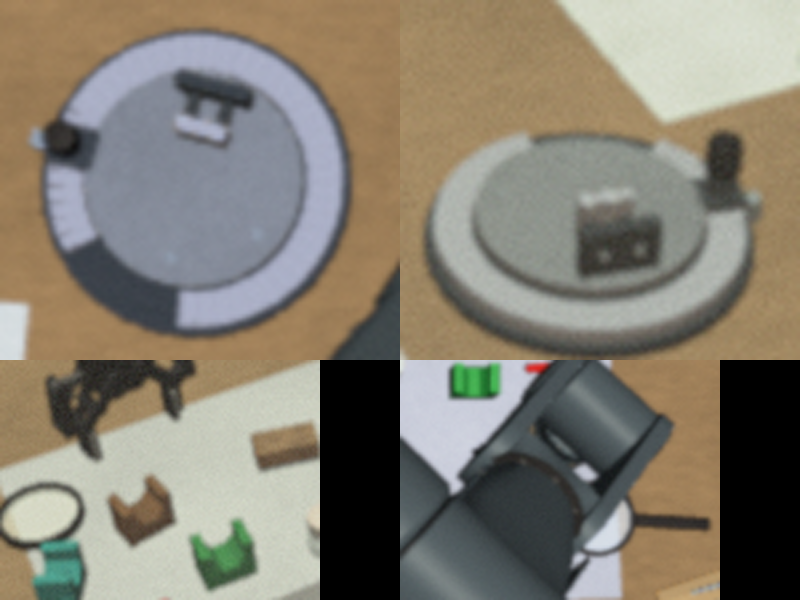

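Run:
```python
from h import *
print(pix('scene',[.5011,-.3502,.024]))
m=onz('top',453,229,.008)[:2];t=onz('top',457,192,.048)[:2]
e=np.array([np.cos(np.radians(-78)),np.sin(np.radians(-78))]);f=np.array([-e[1],e[0]])
for n,q in(('mag',m),('turq',t)):
    d=q-[.5011,-.3502];print(n,q.round(3),'along jaw',d@e,'across',d@f)
```

```text
[213.5, 246.0]
mag [ 0.436 -0.442] along jaw 0.07597674438548703 across -0.08253628640399889
turq [ 0.549 -0.449] along jaw 0.1064841305720812 across 0.025846513747285124
```

Call:
arm_command --series '[[[25,-2,3.5,0.005],[30,-2.3,3.5,0],[27,0,0,0],[15,0,0,0],[10,0,0,0],[0,0,0,0],[0,0,0,0]]]' --jaw 88

```text
t: 11.15
tcp_pos: [0.5019, -0.3516, 0.0088]
tool_rot: [0.444, 0.549, -0.444, 0.551]
force: [0.4, -0.9, 0.4]
finger_gap: 0.878
```

Call:
arm_command --series '[[[0,0,0,0],[0,0,0,0],[0,0,0,0],[0,0,0,0],[0,0,0,0],[0,0,0,0]]]' --jaw 0 --force 45

```text
t: 11.75
tcp_pos: [0.502, -0.352, 0.0092]
tool_rot: [0.444, 0.549, -0.444, 0.551]
force: [1.2, 1.1, 5.9]
finger_gap: 0.629
```

Call:
arm_command --series '[[[-5,0,0,0],[-15,0,0,0],[-30,0,0,0],[-35,0,0,0],[-35,0,0,0],[0,0,0,0],[0,0,0,0]]]'

```text
t: 12.45
tcp_pos: [0.5014, -0.3514, 0.1294]
tool_rot: [0.444, 0.549, -0.444, 0.551]
force: [-0.5, -0.3, -1.1]
finger_gap: 0.628
```

Run:
```python
from h import *
plan([])
im=snap('top','t4.png');s=snap('scene','s4.png')
# fence: bright strip around (281,178) in top
g=im.mean(2)
r=lambda im,x,y,w,h,W,H:cv2.resize(im[y:y+h,x:x+w,::-1],(W,H),interpolation=cv2.INTER_CUBIC)
o=np.zeros((520,800,3),np.uint8);o[:400,:400]=r(im,265,155,40,40,400,400)
o[:400,400:]=r(s,150,170,120,120,400,400);cv2.imwrite('pics/c4.png',o)
```

```text
at [ 0.5014 -0.3514  0.1294] yaw -77.86 tilt [ 0.0016 -0.0017] q6 0.57 F [-0.55 -0.34 -1.05] gap 0.628 t 12.45
```

View pics/c4.png

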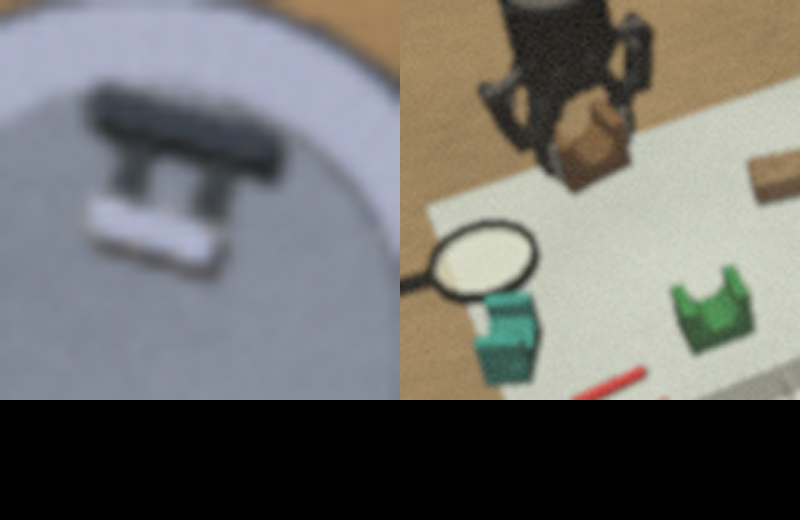

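The cradle is held, and the brown U is gone from its place. The table is at home, with the knob by the tab. The fence front-top edge mid is at about top px (279.1,180.2), tilted about 16°.

Run:
```python
from h import *
print('fence front mid',onz('top',279.1,180.2,.077))
b=np.array([.5656,.1076]);x=np.array([np.cos(np.radians(-15)),np.sin(np.radians(-15))]);y=np.array([-x[1],x[0]])
print('pred',b+.028*x)
d=onz('top',279.1,180.2,.077)[:2]-b;print('in deck',d@x,d@y)
E0=[onz('top',265+u/10-.5,155+v/10-.5,.077)[:2] for u,v in((92,200),(222,238))];w=E0[0]-E0[1];print('fence dir',np.degrees(np.arctan2(w[1],w[0])),np.hypot(*w),[(q-b)@x for q in E0],[(q-b)@y for q in E0])
p=b-.018*x
plan([(p[0],p[1],.135,-105,12)])
```

```text
fence front mid [0.58952553 0.10038724 0.077     ]
pred [0.59264592 0.10035307]
in deck 0.024977085533364075 -0.00077460863199964
fence dir 72.65620140818821 0.04147882092734192 [np.float64(0.03799862173592672), np.float64(0.03630232069331742)] [np.float64(0.019668966145336603), np.float64(-0.02177515464754958)]
at [ 0.5003 -0.3503  0.1271] yaw -77.87 tilt [-0.0017  0.0017] q6 0.57 F [ 0.67  1.14 -0.68] gap 0.625 t 12.55
[-0.7, 12.0, -36.8, 0.039]
[-0.7, 10.5, -37.3, 0.039]
[-0.7, 9.1, -37.7, 0.039]
[-0.7, 7.6, -38.0, 0.039]
[-0.7, 6.1, -38.3, 0.039]
[-0.7, 4.5, -38.5, 0.039]
[-0.7, 3.0, -38.6, 0.039]
[-0.7, 1.5, -38.7, 0.039]
[-0.7, -0.0, -38.8, 0.039]
[-0.7, -1.6, -38.7, 0.039]
[-0.7, -3.1, -38.6, 0.039]
[-0.7, -4.6, -38.5, 0.039]
```

Call:
arm_command --series '[[[-1,12,-36.8,0.04],[-1,10.5,-37.3,0.04],[-1,9,-37.7,0.04],[-1,7.6,-38,0.04],[-1,6,-38.3,0.04],[-1,4.5,-38.5,0.04],[-1,3,-38.6,0.04],[-1,1.5,-38.7,0.04],[-1,0,-38.8,0.04]]]'

```text
t: 13.45
tcp_pos: [0.5364, -0.0026, 0.1352]
tool_rot: [-0.535, -0.462, 0.537, -0.46]
force: [1.3, -0.6, -0.6]
finger_gap: 0.627
```

Call:
arm_command --series '[[[0,-1.6,-38.7,0.04],[0,-3,-38.6,0.04],[0,-4.6,-38.5,0.04],[0,0,0,0],[0,0,0,0],[0,0,0,0]]]'

```text
t: 14.05
tcp_pos: [0.5495, 0.1104, 0.1359]
tool_rot: [-0.562, -0.429, 0.563, -0.428]
force: [0.9, 0.2, -0.9]
finger_gap: 0.627
```

```bash
cat >> h.py <<'E'
def deck(c,a):
    b=np.array(c);x=np.array([np.cos(np.radians(a)),np.sin(np.radians(a))]);y=np.array([-x[1],x[0]]);s=status.sense();d=np.array(s['tcp_pos'])[:2]-b;F=np.array(s['force'])
    print('deck xy mm',(d@x*1e3).round(1),(d@y*1e3).round(1),'Fx',(F[:2]@x).round(2),'Fy',(F[:2]@y).round(2),'Fz',F[2].round(2),'T',np.round(s['ft_torque'],3))
E
python3 - <<'E'
from h import *
deck([.5656,.1076],-15)
b=np.array([.5656,.1076]);a=np.radians(-15);p=b-.018*np.array([np.cos(a),np.sin(a)])
plan([(*p,.07,-105,3),(*p,.047,-105,2)])
E
```

```text
deck xy mm -16.2 -1.5 Fx 0.78 Fy 0.37 Fz -0.92 T [-0.034  0.027  0.023]
at [0.5495 0.1104 0.1359] yaw -105.38 tilt [-0.0024 -0.0004] q6 1.84 F [ 0.85  0.15 -0.92] gap 0.627 t 14.05
[22.0, -0.6, -0.5, -0.002]
[22.0, -0.6, -0.5, -0.002]
[22.0, -0.6, -0.5, -0.002]
[11.5, 0.0, 0.0, -0.0]
[11.5, 0.0, 0.0, -0.0]
```

Call:
arm_command --series '[[[25,0,-1,0],[25,0,0,0],[20,0,0,0],[10,0,0,0],[6,0,0,0],[0,0,0,0],[0,0,0,0]]]'

```text
t: 14.75
tcp_pos: [0.5512, 0.1118, 0.0514]
tool_rot: [0.563, 0.428, -0.562, 0.429]
force: [0.7, -0.5, -0.9]
finger_gap: 0.626
```

Run:
```python
from h import *
plan([]);deck([.5656,.1076],-15)
s=snap('scene','s5.png');t=snap('top','t5.png')
o=np.zeros((600,800,3),np.uint8);o[:,:500]=cv2.resize(s[150:246,325:405,::-1],(500,600),interpolation=cv2.INTER_CUBIC)
o[:300,500:]=cv2.resize(t[146:236,234:324,::-1],(300,300),interpolation=cv2.INTER_CUBIC);cv2.imwrite('pics/c5.png',o)
```

```text
at [0.5512 0.1118 0.0514] yaw -105.4 tilt [ 0.0012 -0.    ] q6 1.84 F [ 0.71 -0.51 -0.87] gap 0.626 t 14.75
deck xy mm -15.0 0.4 Fx 0.82 Fy -0.31 Fz -0.87 T [-0.005  0.038 -0.035]
```

View pics/c5.png

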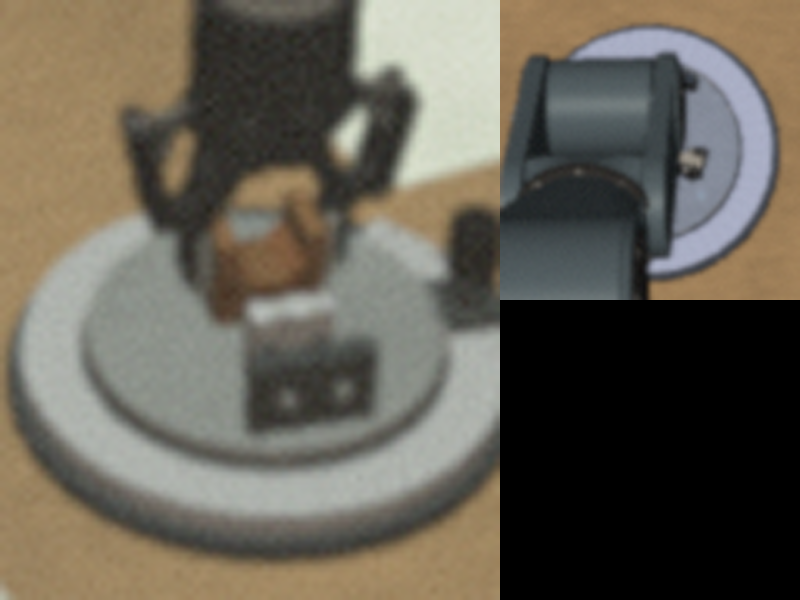

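Call:
arm_command --series '[[[2,0,0.4,0],[2,0,0.4,0],[0,8,0,0],[0,7,0,0],[0,5,0,0],[0,0,0,0],[0,0,0,0]]]'

```text
t: 15.55
tcp_pos: [0.5697, 0.106, 0.0467]
tool_rot: [-0.562, -0.429, 0.562, -0.429]
force: [0.2, -0.6, -0.7]
finger_gap: 0.626
```

```bash
python3 -c "
from h import *
plan([]);deck([.5656,.1076],-15)"
```

```text
at [0.5697 0.106  0.0467] yaw -105.38 tilt [-0.0003  0.    ] q6 1.83 F [ 0.21 -0.58 -0.68] gap 0.626 t 15.55
deck xy mm 4.3 -0.5 Fx 0.35 Fy -0.51 Fz -0.68 T [ 0.015 -0.007  0.038]
```

Call:
arm_command --series '[[[0,3,0,0],[0,3,0,0],[0,2,0,0],[0,0,0,0],[0,0,0,0]]]'

```text
t: 16.05
tcp_pos: [0.5769, 0.1041, 0.0467]
tool_rot: [-0.562, -0.429, 0.563, -0.428]
force: [-1.5, 0.2, -0.3]
finger_gap: 0.629
```

```bash
python3 -c "
from h import *
plan([]);deck([.5656,.1076],-15)"
```

```text
at [0.5769 0.1041 0.0467] yaw -105.36 tilt [-0.0009  0.0001] q6 1.83 F [-1.48  0.23 -0.3 ] gap 0.629 t 16.05
deck xy mm 11.8 -0.5 Fx -1.49 Fy -0.16 Fz -0.3 T [ 0.062  0.178 -0.056]
```

Call:
arm_command --series '[[[0,2,0,0],[0,2,0,0],[0,2,0,0],[0,2,0,0],[0,0,0,0],[0,0,0,0],[0,0,0,0]]]'

```text
t: 16.75
tcp_pos: [0.583, 0.1024, 0.0466]
tool_rot: [-0.561, -0.43, 0.564, -0.427]
force: [-6.0, 3.0, 2.6]
finger_gap: 0.631
```

```bash
python3 -c "
from h import *
plan([]);deck([.5656,.1076],-15)"
```

```text
at [0.583  0.1024 0.0466] yaw -105.39 tilt [-0.0045  0.0007] q6 1.82 F [-6.    2.96  2.59] gap 0.631 t 16.75
deck xy mm 18.1 -0.5 Fx -6.56 Fy 1.3 Fz 2.59 T [ 0.314  0.762 -0.11 ]
```

Call:
arm_command --series '[[[-0.3,1,0,0],[0,1,0,0],[0,0,0,0],[0,0,0,0],[0,0,0,0]]]'

```text
t: 17.25
tcp_pos: [0.584, 0.1021, 0.0465]
tool_rot: [-0.561, -0.43, 0.564, -0.427]
force: [-7.3, 3.0, 1.2]
finger_gap: 0.625
```

Run:
```python
from h import *
plan([]);deck([.5656,.1076],-15)
s=snap('scene','s6.png');deck([.5656,.1076],-15);cv2.imwrite('pics/c6.png',cv2.resize(s[150:246,325:405,::-1],(500,600),interpolation=cv2.INTER_CUBIC))
```

```text
at [0.584  0.1021 0.0465] yaw -105.39 tilt [-0.0065  0.001 ] q6 1.82 F [-7.32  2.99  1.24] gap 0.625 t 17.25
deck xy mm 19.2 -0.6 Fx -7.85 Fy 0.99 Fz 1.24 T [ 0.375  0.953 -0.074]
deck xy mm 19.2 -0.6 Fx -6.84 Fy 1.54 Fz 2.27 T [ 0.38   0.908 -0.1  ]
```

View pics/c6.png

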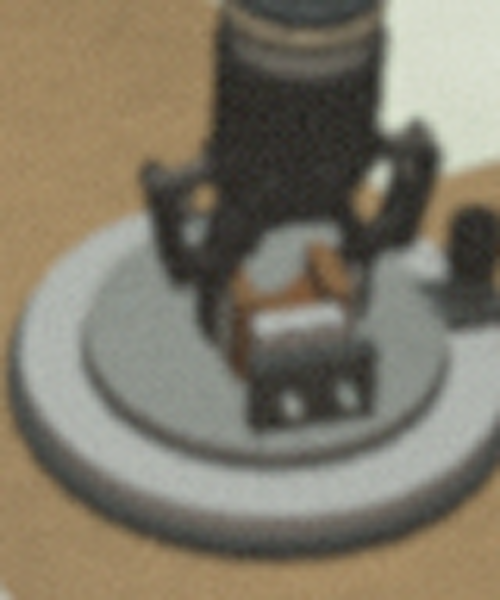

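Run:
```python
from h import *
from meas import base
b=base(cv2.imread('pics/t3.png')[:,:,::-1])[0];print(b)
im=cv2.imread('pics/t3.png');g=im.mean(2)
d=(g<58).astype(np.uint8);d[:,:236]=0;d[:,252:]=0;d[:170]=0;d[190:]=0
n,l,st,c=cv2.connectedComponentsWithStats(d);print(st[1:].tolist(),c[1:].tolist())
q=onz('top',*c[1],.078)[:2]-b[:2];print('knob',np.hypot(*q),np.degrees(np.arctan2(q[1],q[0])))
# fence strip & bracket by mask
for nm,m in(('fence',g>165),('bracket',g<75)):
    m=m.astype(np.uint8);k=np.zeros_like(m);k[160:184,272:296]=1;m*=k
    n,l,st,c=cv2.connectedComponentsWithStats(m);i=1+st[1:,4].argmax()
    P=np.array([onz('top',u,v,.077)[:2] for v,u in np.argwhere(l==i)]);C=P.mean(0);w=np.linalg.svd(P-C)[2][0]
    e=C-b[:2];print(nm,len(P),'long axis',np.degrees(np.arctan2(w[1],w[0]))%180,'bearing',np.degrees(np.arctan2(e[1],e[0])),np.hypot(*e))
F=[status.sense()['force'] for _ in range(3)];print(np.round(F,2))
```

```text
[0.56582055 0.10773944 0.11629474]
[[242, 177, 9, 9, 65]] [[245.76923076923077, 181.09230769230768]]
knob 0.09669602985706646 76.61843003686309
fence 101 long axis 82.86723984597619 bearing -18.953993905540276 0.08479013948329037
bracket 92 long axis 73.19896441628964 bearing -19.9154195310327 0.061560917327604193
[[-6.21  3.26  2.27]
 [-6.21  3.26  2.27]
 [-6.21  3.26  2.27]]
```

Call:
arm_command --series '[[[0,0,0,0],[0,0,0,0],[0,0,0,0]]]'

```text
t: 17.6
tcp_pos: [0.584, 0.1021, 0.0465]
tool_rot: [-0.561, -0.43, 0.564, -0.427]
force: [-6.4, 2.4, 1.1]
finger_gap: 0.623
```

Call:
arm_command --series '[[[0,0,0,0]]]'

```text
t: 17.7
tcp_pos: [0.584, 0.1021, 0.0465]
tool_rot: [-0.561, -0.43, 0.564, -0.427]
force: [-5.6, 2.4, 1.3]
finger_gap: 0.626
```

Call:
arm_command --series '[[[0,0,0,0]]]'

```text
t: 17.8
tcp_pos: [0.584, 0.1021, 0.0465]
tool_rot: [-0.561, -0.43, 0.564, -0.427]
force: [-5.9, 2.7, 0.9]
finger_gap: 0.627
```

Call:
arm_command --series '[[[0,0.7,0,0.015],[0,0.7,0,0.015],[0,0,0,0],[0,0,0,0],[0,0,0,0]]]'

```text
t: 18.3
tcp_pos: [0.5848, 0.1015, 0.0466]
tool_rot: [-0.566, -0.422, 0.571, -0.419]
force: [-7.7, 2.6, 3.2]
finger_gap: 0.63
```

```bash
cat > avg.py <<'E'
from h import *
F=[];T=[]
for _ in range(8):
    s=status.sense();F.append(s['force']);T.append(s['ft_torque']);snapshot('top')
F=np.array(F);T=np.array(T);print('F',F.mean(0).round(2),F.std(0).round(2),'|xy|',np.hypot(*F.mean(0)[:2]).round(2),'T',T.mean(0).round(3))
plan([]);deck([.5656,.1076],-16)
E
python3 avg.py
```

```text
F [-7.75  1.95  3.28] [0.47 0.35 0.5 ] |xy| 7.99 T [0.376 1.064 0.118]
at [0.5848 0.1015 0.0466] yaw -107.04 tilt [-0.0076  0.0005] q6 1.85 F [-7.83  2.21  3.03] gap 0.626 t 18.7
deck xy mm 20.1 -0.6 Fx -8.13 Fy -0.03 Fz 3.03 T [0.373 1.089 0.12 ]
```

Call:
arm_command --series '[[[0,0,0,-0.012],[0,0,0,0],[0,0,0,0]]]'

```text
t: 19.0
tcp_pos: [0.5848, 0.1016, 0.0465]
tool_rot: [-0.564, -0.425, 0.568, -0.422]
force: [-7.9, 1.7, 1.8]
finger_gap: 0.627
```

```bash
python3 avg.py
```

```text
F [-7.49  2.4   2.6 ] [0.43 0.64 0.45] |xy| 7.87 T [3.430e-01 1.032e+00 1.000e-03]
at [0.5848 0.1016 0.0465] yaw -106.39 tilt [-0.0076  0.0007] q6 1.84 F [-7.59  2.24  3.27] gap 0.624 t 19.4
deck xy mm 20.1 -0.5 Fx -7.91 Fy 0.06 Fz 3.27 T [0.408 1.017 0.023]
```

Tz is now about zero, the push is 7.9 N along the fence normal, and the yaw matches the fence edge. One last picture, then I hand in.

Run:
```python
from h import *
s=snap('scene','s7.png');cv2.imwrite('pics/c7.png',cv2.resize(s[130:290,140:440,::-1],(800,427),interpolation=cv2.INTER_CUBIC))
```

```text
(no output)
```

View pics/c7.png

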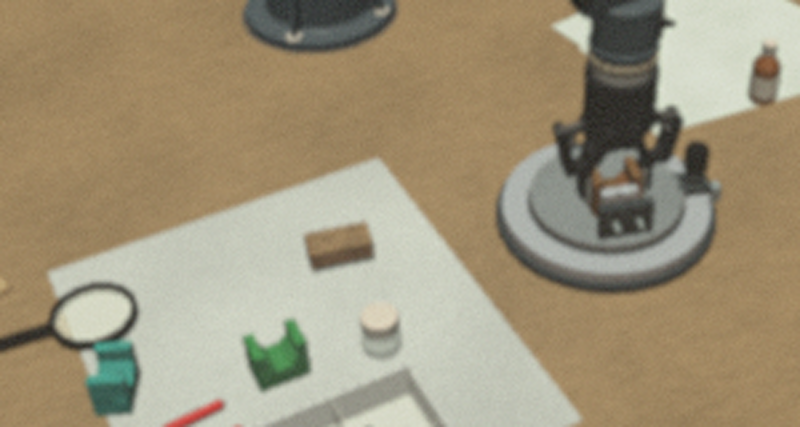

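The cradle is pressed against the fence, the knob is at the tab, and the bystanders are where they were.

```bash
python3 -c "
from station import ticket
print(ticket.sign_off())"
```

```text
the job is handed in; nothing more can be done
None
```

The job is done and handed in at about 19.5 s of the 58 s allowed, with the arm still holding the cradle pressed against the fence.

- **Turntable:** I lifted the index knob about 14 mm and swung the table clockwise about 80°. Then I felt for the narrow notch until the pin dropped. It bottomed at the same height as when parked (TCP 49.2 mm against 49.1 mm), and the pictures show the knob beside the steel tab.
- **Cradle:** I took the brown wooden cradle across its two horns and held it upright about 1–2 mm above the deck by the arm's reading. I then pressed a broad side into the middle of the fence.
- **Last checks:** The mean push was 7.9 N along the fence normal, with a scatter of about 0.5 N. The fence had given way about 10 mm, and the twist about the vertical was about zero, so contact is square. Sideways the cradle is within about 1 mm of the fence's middle. The grip was firm, and the things in view in the last picture stood where they were; the thinner jar and most of the pliers lay outside it.

**Where checks disagreed:** The fence direction came out at 73–76° from the images. I set the final angle at 73.6°, where the twist vanished. There is also an upward force of about 3 N on the tool, which may be rubbing on the fence or a light touch on the deck.

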